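Make up the fittings kits for two desks

ROBOT

A 6-joint arm with a two-finger parallel gripper is mounted at the origin on the work surface. World frame = base frame: x ahead of the robot, y to its left, z up, the work surface at z = 0. Lengths are in mm, angles in degrees, forces in N, time in s.
With the tool pointing down it reaches from about 300 to 850 mm from the base axis. Payload 4.2 kg.
Tool frame: the origin (TCP) lies midway between the tips of the shut fingers; the grasp point (between the pads) lies 19 mm behind it; z points along the fingers, y is the line along which they close (so a half turn about z gives the same grasp; the last joint's range is limited). The gripper opens to 91 mm and grips with 3 to 60 N. Pads are 32 mm wide; open, the fingers measure 118 mm over their backs; the gripper's body (76 mm by 178 mm) begins 60 mm behind the grasp point.
Start: joints at [-1.146, 18.312, 89.639, -0, 72.044, -1.146], TCP at [575.019, 0, 183.176] pointing down, gripper open.
Joint ranges: [-177.97, 177.97], [-48.28, 115.42], [12.27, 149.76], [-77.06, 257.06], [2.81, 150.46], [-146.56, 146.56]. Speed limits (degrees/s): [147.25, 147.25, 180, 180, 180, 180].

INTERFACE

Orientations are given as [roll, pitch, yaw] about the fixed x, y, z axes, in that order (R = Rz(yaw) Ry(pitch) Rx(roll)).
In Python, from workcell import state, grab_frame, camera_model, job_done gives the robot as it stands.
- The arm moves only by the tool pendant, called after "Emit:" by a JSON object that holds its "fn" and its "kwargs", one argument or row to a line. Schema: {"type":"object","properties":{"moves":{"type":"array","items":{"type":"array","prefixItems":[{"type":"array","items":{"type":"number"},"minItems":3,"maxItems":3},{"type":"array","items":{"type":"number"},"minItems":3,"maxItems":3}],"minItems":2,"maxItems":2},"minItems":1,"maxItems":8},"aperture":{"type":"number"},"clamp_n":{"type":"number"},"only":{"type":"string"},"quiet":{"type":"boolean"},"lines":{"type":"string"}},"required":["moves"],"additionalProperties":false}. moves is a list of rows, 1 to 8 of them, each written [[dx, dy, dz], [rx, ry, rz]]: dx, dy, dz in a scale on which 1.0 is 800 mm, then a rotation vector rx, ry, rz in shares of 45 degrees (1.0 is 45 degrees); each row shifts and turns the commanded pose from where the row before left it, along the tool's axes as they then stand; what a row does not reach is not made up. A row lasts 1/10 s, in which the tool goes at most 50 mm and 8.59 degrees, less where a joint would pass 70% of its speed; a pose out of reach is approached as far as the arm can. aperture is the finger opening in mm, set as the call begins (left out keeps the last). The fingers move at their own pace and stop on an object; clamp_n is the grip in N (left out, the last holds). Time passes only in rows, so rows that do not move let the fingers close. The tool returns the time, the measured TCP pose, the force, the opening and the grip force at its end. only (a regular expression) keeps the lines of the reply that match it, lines (a string "A,B") keeps lines A to B, and quiet returns only ok. No shift or turn number may pass 1 either way. Input that does not fit is refused with a message, and nothing moves.
- state(): the state, without advancing time (a new reading comes with each control period).
- grab_frame(name): name is "scene" or "side" or "wrist"; returns the picture (384x512x3 uint8, blue, green, red); there is no depth.
- camera_model(name): a dict with "fx", "fy", "cx", "cy" (pixels), "D" ([k1, k2, p1, p2, k3] as OpenCV has them; the pictures are not rectified), "T" (4x4, takes a point from camera to world coordinates). Camera axes: x right, y up, looking along -z (the intrinsics and any distortion apply to the point x, -y, -z); pixel columns grow to the right and rows downward; lengths in mm; the calibration is good to about 2 mm. A picture is of the moment at which its call begins: read the wrist's pose just before it. camera_model takes no time and is no camera call; for the wrist camera it gives the pose at the moment of the call.
- job_done(): hands the job in; it is judged then, once.
The state is a dict: "time_s": time; "qpos": joint angles; "qvel": joint speeds; "effort": joint torques, N m; "ee_pos": TCP position; "ee_rot": TCP orientation; "force": force on the tool from outside, world axes, zero at the start; "torque": the same for the moment, N m; "gripper_width": finger opening in mm; "gripper_force": force on a finger pad.
Only numpy, scipy, OpenCV 4.12 (cv2) and the standard library are available. Lean on these libraries where they do the work, as an engineer would, in place of code of your own. Each camera call takes 0.05 s, during which the arm holds its last target. There are 200 camera calls.

TASK

Make up the fittings kits for two desks. Blue tray: drop the steel spacer ring and then the red one into the grey tube, so that they lie flat with the steel one at the bottom, and stand the brass knob upright on the floor of the empty compartment. Yellow tray: stand the black knob upright in one compartment and the bar pull on its feet in the other; leave the white spare knob standing where it is on the bench.

Things in the scene. Friction and masses are not known exactly. Their poses are not given: they have to be found in the camera images.
- tray_blue: The blue kit tray: open plastic tray fixed to the bench, 170 (its x) by 140 mm (its y), walls 5 thick and 18 high, floor 5 thick. A rib along y at x = 0, 4 wide, top 16 above the bench, splits it into two compartments, each 78 (x) by 130 mm (y), centred at x = -41 and +41 mm. Origin: centre of the underside, z up. The tube stands in the +x one; the -x one is empty.
- tray_yellow: The yellow kit tray: open plastic tray fixed to the bench, 170 (its x) by 140 mm (its y), walls 5 thick and 18 high, floor 5 thick. A rib along y at x = 0, 4 wide, top 16 above the bench, splits it into two compartments, each 78 (x) by 130 mm (y), centred at x = -41 and +41 mm. Origin: centre of the underside, z up. Both are empty.
- tube: Grey tube, fixed upright mid +x compartment of the blue tray, open on top. 36 mm high; bore 45 mm, straight for 24 mm above its 4 mm floor, then flaring over 8 mm to a 56 mm mouth (64 outside). Fingers holding a ring by its outside do not fit in: release it at the mouth. Two rings just fit in the straight part. Origin: centre of its underside (5 mm above the bench), z up.
- knob_brass: Brass drawer knob, on a 28 mm foot with a narrow neck; 32 mm high overall; its head is a plain cylinder 32 mm across from 19 to 32 mm above the underside. Loose, stands upright. Origin: centre of the underside, z up along its axis.
- knob_black: Black plastic drawer knob, on a 28 mm foot with a narrow neck; 32 mm high overall; its head is a plain cylinder 32 mm across from 19 to 32 mm above the underside. Loose, stands upright. Origin: centre of the underside, z up along its axis.
- knob_white: White ceramic drawer knob, the spare, on a 28 mm foot with a narrow neck; 32 mm high overall; its head is a plain cylinder 32 mm across from 19 to 32 mm above the underside. Loose, stands upright. Origin: centre of the underside, z up along its axis.
- pull: Steel bar drawer pull standing on two feet: a straight bar 100 mm long (along its y), 14 mm wide (x) and 12 mm tall, from 20 to 32 mm above the underside, on two posts with 20 mm round feet at y = +-36 mm. Loose. Origin: centre of the underside, below the middle of the bar, z up.
- ring_steel: Bare steel spacer ring, 40 mm outside diameter, 20 mm hole, 10 mm thick. Loose, lies flat on the bench. Origin: centre of the underside, z along its axis.
- ring_red: Red plastic spacer ring, 40 mm outside diameter, 20 mm hole, 10 mm thick. Loose, lies flat on the bench. Origin: centre of the underside, z along its axis.
There are look-alikes about, which are no part of the job. Of the things shaped like the tray_yellow, the yellow one is meant.

How it is judged (in metres and radians):
At the end, for the whole second after the job is handed in: Steel ring on the tube floor, red ring on it, within 4 mm of its axis; brass knob on the floor of the empty blue compartment; black knob and pull on the floors of different yellow compartments; white knob within 20 mm of its start; all upright within 0.12 rad, heights to 4 mm, at rest (x of knob_brass in the frame of tray_blue between -0.075 and -0.005 m and y of knob_brass in the frame of tray_blue between -0.062 and 0.062 m and z of knob_brass in the frame of tray_blue between 0.002 and 0.009 m and angle between each of knob_brass, ring_steel, ring_red, knob_white's own z axis and vertical below 0.12 rad and z of ring_steel in the frame of tube between 0.001 and 0.008 m and horizontal distance between each of ring_steel, ring_red and tube below 0.004 m and z of ring_red in the frame of tube between 0.01 and 0.018 m and ((x of knob_black in the frame of tray_yellow between -0.075 and -0.005 m and y of knob_black in the frame of tray_yellow between -0.062 and 0.062 m and z of knob_black in the frame of tray_yellow between 0.002 and 0.009 m and angle between each of knob_black, pull's own z axis and vertical below 0.12 rad and x of pull in the frame of tray_yellow between 0.005 and 0.075 m and y of pull in the frame of tray_yellow between -0.062 and 0.062 m and z of pull in the frame of tray_yellow between 0.002 and 0.009 m) or (x of knob_black in the frame of tray_yellow between 0.005 and 0.075 m and y of knob_black in the frame of tray_yellow between -0.062 and 0.062 m and z of knob_black in the frame of tray_yellow between 0.002 and 0.009 m and angle between each of knob_black, pull's own z axis and vertical below 0.12 rad and x of pull in the frame of tray_yellow between -0.075 and -0.005 m and y of pull in the frame of tray_yellow between -0.062 and 0.062 m and z of pull in the frame of tray_yellow between 0.002 and 0.009 m)) and distance of knob_white from where it was at the start of the episode below 0.02 m and linear speed of each of knob_brass, knob_black, pull, ring_steel, ring_red below 0.02 m/s); the robot touches nothing.
It fails at once if the white spare knob is moved more than 30 mm or knocked over (distance of knob_white from where it was at the start of the episode above 0.03 m or angle between knob_white's own z axis and vertical above 0.5 rad).
It also fails if it takes over 115 s, if anything falls off the work surface, if the arm or the gripper's body presses on something with over 40 N, if the wrist force passes 120 N, or if a joint passes its speed limit or range.

## Working session

There is one attempt and no reset: what is moved stays moved. The work goes in short steps, Python scripts to look and compute and a tool call to move; the robot and the scene stay as the last step left them, time stands still between calls to the robot, and variables do not carry over. Pictures are saved under pics/ and viewed, at most 14 in all, crops included, and the job is handed in when it is done.

```bash
mkdir -p pics; cat > h.py <<'E'
import numpy as np, cv2
from workcell import state, grab_frame, camera_model
def px2w(name,pts,z,m=None):
    m=m or camera_model(name)
    K=np.array([[m['fx'],0,m['cx']],[0,m['fy'],m['cy']],[0,0,1.]])
    u=cv2.undistortPoints(np.array(pts,float).reshape(-1,1,2),K,np.array(m['D'],float)).reshape(-1,2)
    T=np.array(m['T']); d=np.c_[u[:,0],-u[:,1],-np.ones(len(u))]@T[:3,:3].T; o=T[:3,3]
    zz=np.broadcast_to(np.asarray(z,float),(len(u),))
    return o+d*((zz-o[2])/d[:,2])[:,None]
def w2px(name,P,m=None):
    m=m or camera_model(name)
    K=np.array([[m['fx'],0,m['cx']],[0,m['fy'],m['cy']],[0,0,1.]])
    T=np.array(m['T']); c=(np.array(P,float)-T[:3,3])@T[:3,:3]
    return cv2.projectPoints(c*[1,-1,-1],np.zeros(3),np.zeros(3),K,np.array(m['D'],float))[0].reshape(-1,2)
E
python3 - <<'E'
from h import *
for n in("scene","side"):
    im=grab_frame(n); cv2.imwrite(f"pics/{n}0_raw.png",im)
    cv2.imwrite(f"pics/{n}0.png",cv2.resize(im,(800,600),interpolation=cv2.INTER_CUBIC))
    print(np.round(camera_model(n)['T'],2).tolist())
s=state();print(s['ee_pos'],s['ee_rot'],s['time_s'])
print(np.round(camera_model('wrist')['T'],2).tolist())
E
```

```text
[[0.09, -0.78, 0.62, 1052.66], [1.0, 0.07, -0.05, -34.18], [-0.0, 0.62, 0.78, 725.22], [0.0, 0.0, 0.0, 1.0]]
[[0.83, 0.42, -0.36, 160.4], [-0.55, 0.64, -0.54, -475.16], [0.01, 0.65, 0.76, 721.22], [0.0, 0.0, 0.0, 1.0]]
[5.74487214e+02 4.78942878e-03 1.82413810e+02] [-1.79908366e+02 -1.78640969e-03  8.99986270e+01] 0.1
[[1.0, -0.0, 0.0, 576.2], [0.0, 0.96, 0.28, 80.08], [-0.0, -0.28, 0.96, 383.48], [0.0, 0.0, 0.0, 1.0]]
```

View pics/scene0.png

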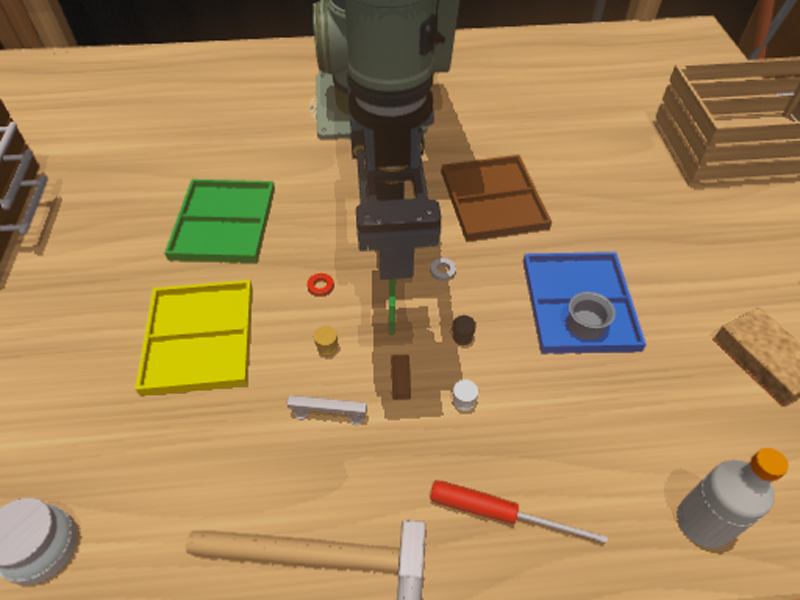

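View pics/side0.png

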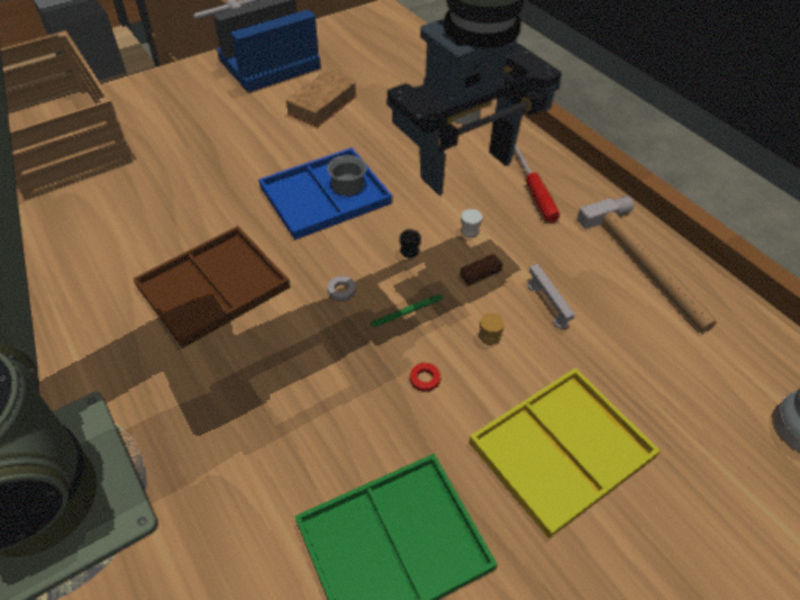

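The scene view (800x600) shows three loose trays: green (220,220), brown (495,197) and yellow (195,337). The yellow one is the one named, by its colour. The blue tray with the tube is at (585,300).

The other objects:
- red ring (320,284), steel ring (443,268)
- brass knob (326,341), black knob (463,329), white knob (465,395)
- pull (327,408)

A dark brown block (401,377) and a green rod (392,305) aren't part of the job. I'll confirm these in enlarged crops.

```bash
python3 - <<'E'
import cv2
a=cv2.imread("pics/scene0_raw.png")
for n,x in(("L",85),("R",255)):
    c=cv2.resize(a[158:276,x:x+160],None,fx=5,fy=5,interpolation=cv2.INTER_CUBIC); cv2.imwrite(f"pics/c{n}.png",c)
b=cv2.imread("pics/side0_raw.png")
cv2.imwrite("pics/cS.png",cv2.resize(b[125:255,200:385],None,fx=4.3,fy=4.3,interpolation=cv2.INTER_CUBIC))
E
```

```text
(no output)
```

View pics/cL.png

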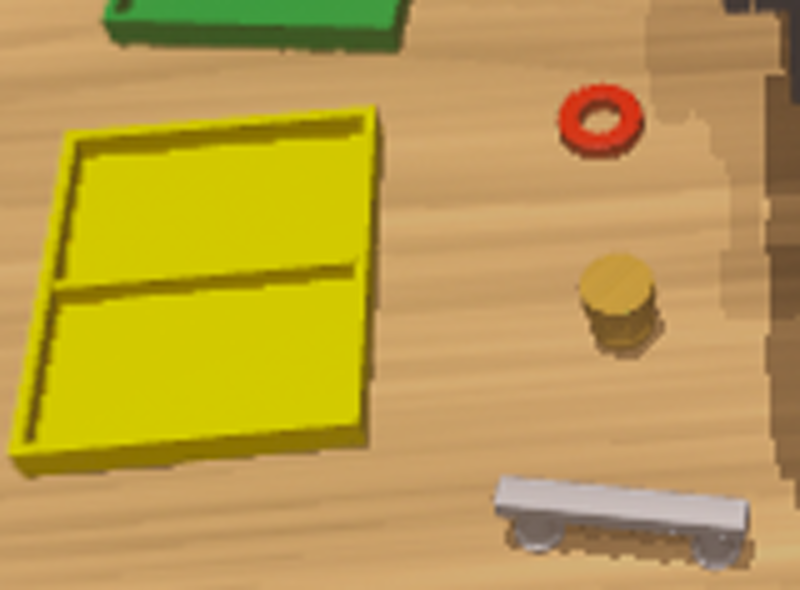

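View pics/cR.png

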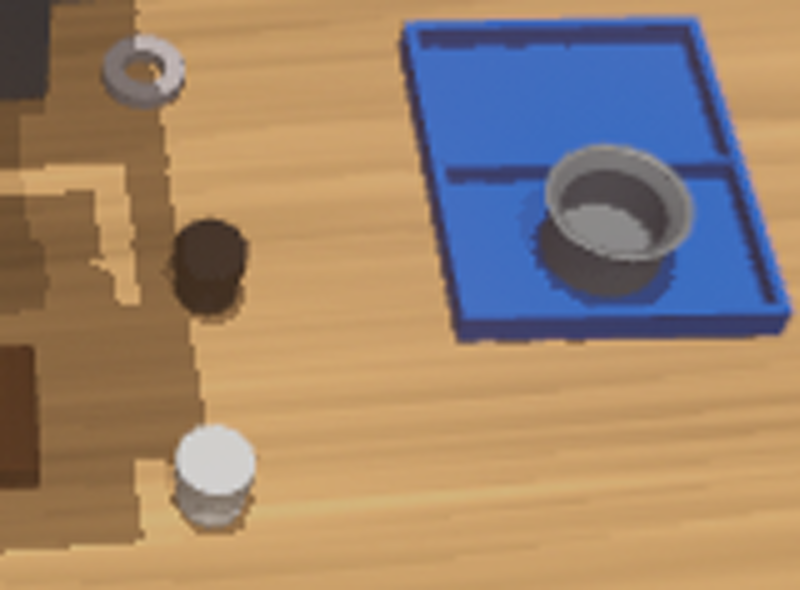

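View pics/cS.png

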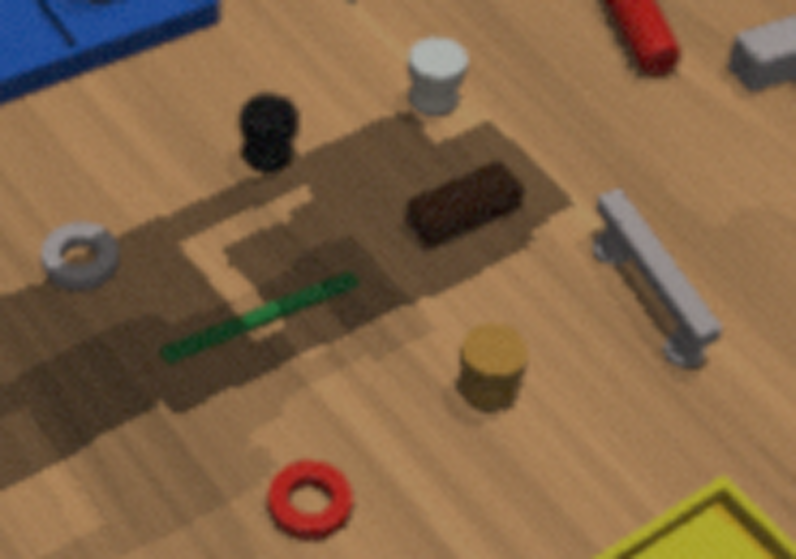

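The crops confirm the objects:
- **cL:** red ring top centre (601,117), brass knob head (617,284), pull bar (497–748, 477–528), yellow tray.
- **cR:** steel ring (144,68), black knob (210,250), white knob (215,460), blue tray with the tube mouth at (619,202).
- **cS:** the same loose objects. The black knob shows a neck, so it is the real one. The brown thing is a flat block.

```bash
python3 - <<'E'
from h import *
f=lambda p,s,o:(np.array(p,float)+.5)/s-.5+np.array(o)
L=lambda p:f(p,5,(85,158)); R=lambda p:f(p,5,(255,158)); S=lambda p:f(p,4.3,(200,125)); V=lambda p:f(p,1.5625,(0,0))
def pr(n,cam,p,z): 
    w=px2w(cam,p,z)[:,:2]; print(n,cam,np.round(w,1).tolist(),'mean',np.round(w.mean(0),1)); return w
pr('red','scene',L([[601,117]]),10);pr('red','side',S([[311,494]]),10)
pr('steel','scene',R([[144,68]]),10);pr('steel','side',S([[81,250]]),10)
pr('brass','scene',L([[617,284]]),32);pr('brass','side',S([[494,352]]),32)
pr('black','scene',R([[210,250]]),32);pr('black','side',S([[270,122]]),32)
pr('white','scene',R([[215,460]]),32);pr('white','side',S([[438,63]]),32)
w=pr('pull','scene',L([[503,478],[748,503],[745,528],[497,512]]),32)
w=pr('pull','side',S([[601,200],[620,190],[718,325],[700,338]]),32)
pr('tube','scene',R([[619,202]]),41);pr('tube','side',V([[347,169]]),41)
w=pr('yellow','scene',L([[66,133],[378,108],[365,428],[11,452]]),18)
print([np.linalg.norm(w[i]-w[i-1]) for i in range(4)])
w=pr('yellow','side',V([[472,439],[575,373],[657,448],[550,529]]),[18,18,18,6])
w=pr('blue','scene',R([[403,22],[697,18],[790,308],[458,323]]),18)
print([np.linalg.norm(w[i]-w[i-1]) for i in range(4)])
E
```

```text
red scene [[455.6, -98.7]] mean [455.6 -98.7]
red side [[453.4, -101.1]] mean [ 453.4 -101.1]
steel scene [[442.1, 87.4]] mean [442.1  87.4]
steel side [[440.1, 85.5]] mean [440.1  85.5]
brass scene [[566.2, -90.9]] mean [566.2 -90.9]
brass side [[563.0, -94.2]] mean [563.  -94.2]
black scene [[565.4, 98.1]] mean [565.4  98.1]
black side [[560.2, 91.4]] mean [560.2  91.4]
white scene [[666.6, 84.3]] mean [666.6  84.3]
white side [[662.4, 79.2]] mean [662.4  79.2]
pull scene [[654.9, -137.0], [674.5, -41.6], [685.2, -43.4], [669.7, -139.0]] mean [671.1 -90.3]
pull side [[670.2, -46.9], [683.0, -46.9], [663.8, -140.3], [651.0, -141.5]] mean [667.  -93.9]
tube scene [[562.3, 274.7]] mean [562.3 274.7]
tube side [[559.2, 269.2]] mean [559.2 269.2]
yellow scene [[449.9, -341.3], [447.6, -200.4], [618.6, -195.7], [616.9, -337.3]] mean [ 533.3 -268.7]
[np.float64(167.1126210508982), np.float64(140.85395123018165), np.float64(171.0796169532934), np.float64(141.693968465942)]
yellow side [[444.5, -208.9], [609.1, -206.6], [617.0, -336.3], [453.9, -337.3]] mean [ 531.1 -272.3]
blue scene [[431.3, 213.0], [441.5, 352.9], [607.5, 341.3], [602.6, 199.4]] mean [520.7 276.6]
[np.float64(171.8007760551398), np.float64(140.21294954852505), np.float64(166.37307657213788), np.float64(141.92802837703195)]
```

The two cameras agree to about ±3 mm. A wrist picture will refine that.

```bash
python3 - <<'E'
from h import *
m=camera_model('wrist'); im=grab_frame('wrist'); cv2.imwrite("pics/w0_raw.png",im)
cv2.imwrite("pics/w0.png",cv2.resize(im,(800,600),interpolation=cv2.INTER_CUBIC))
print(m['fx'],m['D'])
P=dict(red=(454.5,-99.9,10),steel=(441.1,86.5,10),brass=(564.6,-92.5,32),black=(562.8,94.8,32),white=(664.5,81.8,32),pull=(669,-92,32),tube=(560.8,272,41))
for k,v in P.items(): print(k,np.round(w2px('wrist',[v],m)*1.5625,0))
E
```

```text
295.3646384790218 [-0.01241016  0.          0.          0.          0.        ]
red [[260. 373.]]
steel [[223. 153.]]
brass [[384. 377.]]
black [[379. 140.]]
white [[519. 159.]]
pull [[508. 376.]]
tube [[ 372. -169.]]
```

View pics/w0.png

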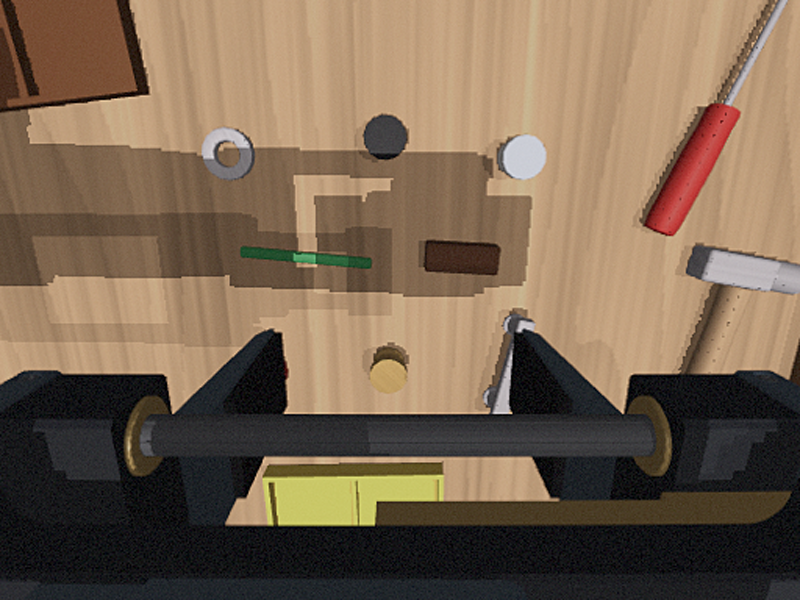

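The wrist view shows the steel ring (228,154), black head (386,135), white head (524,156) and brass head (389,375). I'll combine the three cameras.

```bash
python3 - <<'E'
from h import *
V=lambda p:(np.array([p],float)+.5)/1.5625-.5
for k,p,z in(('steel',(228,154),10),('black',(386,135),32),('white',(524,156),32),('brass',(389,375),32)): print(k,np.round(px2w('wrist',V(p),z),1))
E
```

```text
steel [[444.6  86.   10. ]]
black [[567.7  98.6  32. ]]
white [[668.2  84.3  32. ]]
brass [[568.9 -90.9  32. ]]
```

Units first: shifts go in shares of 800 mm and turns go in shares of 45 degrees. So -22 mm / 800 = -0.0275, 20 mm / 800 = 0.025.

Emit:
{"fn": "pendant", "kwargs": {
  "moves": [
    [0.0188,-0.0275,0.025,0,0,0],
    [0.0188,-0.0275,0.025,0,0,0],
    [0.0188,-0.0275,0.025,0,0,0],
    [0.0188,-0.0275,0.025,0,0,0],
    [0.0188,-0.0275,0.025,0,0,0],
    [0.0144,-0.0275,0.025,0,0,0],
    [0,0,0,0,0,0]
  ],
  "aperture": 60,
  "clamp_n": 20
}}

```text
refused: moves[0]: [0.0188, -0.0275, 0.025, 0, 0, 0] is too long (schema: maxItems 2). Nothing was moved.
```

Wrong form. The message asks for rows with the three-number parts in brackets of their own, so I'll send the same numbers that way.

Emit:
{"fn": "pendant", "kwargs": {
  "moves": [
    [[0.0188,-0.0275,0.025],[0,0,0]],
    [[0.0188,-0.0275,0.025],[0,0,0]],
    [[0.0188,-0.0275,0.025],[0,0,0]],
    [[0.0188,-0.0275,0.025],[0,0,0]],
    [[0.0188,-0.0275,0.025],[0,0,0]],
    [[0.0144,-0.0275,0.025],[0,0,0]],
    [[0,0,0],[0,0,0]]
  ],
  "aperture": 60,
  "clamp_n": 20
}}

```text
time_s: 0.85
ee_pos: [437.4, 86.8, 60.7]
ee_rot: [-179.5, 0.1, 90.1]
force: [-0.3, -0.8, -0.5]
gripper_width: 60.1
gripper_force: 0.0
```

Converted, 2 mm / 800 = 0.0025.

Emit:
{"fn": "pendant", "kwargs": {
  "moves": [
    [[0,0.0025,0],[0,0,0]],
    [[0,0,0],[0,0,0]],
    [[0,0,0],[0,0,0]]
  ]
}}

```text
time_s: 1.15
ee_pos: [447.0, 86.3, 64.0]
ee_rot: [179.8, -0.0, 90.0]
force: [0.2, 0.7, -0.0]
gripper_width: 60.6
gripper_force: 0.0
```

```bash
python3 - <<'E'
from h import *
im=grab_frame('wrist'); cv2.imwrite("pics/w1.png",cv2.resize(im,(800,600),interpolation=cv2.INTER_CUBIC))
s=state();e=s['ee_pos'];print(e)
for p in((443,86.5,10),(e[0],e[1],10)): print(w2px('wrist',[p])*1.5625)
E
```

```text
[446.59173508  86.27857884  63.86947472]
[[388.11645797 305.25898792]]
[[394.32323571 305.61697259]]
```

View pics/w1.png

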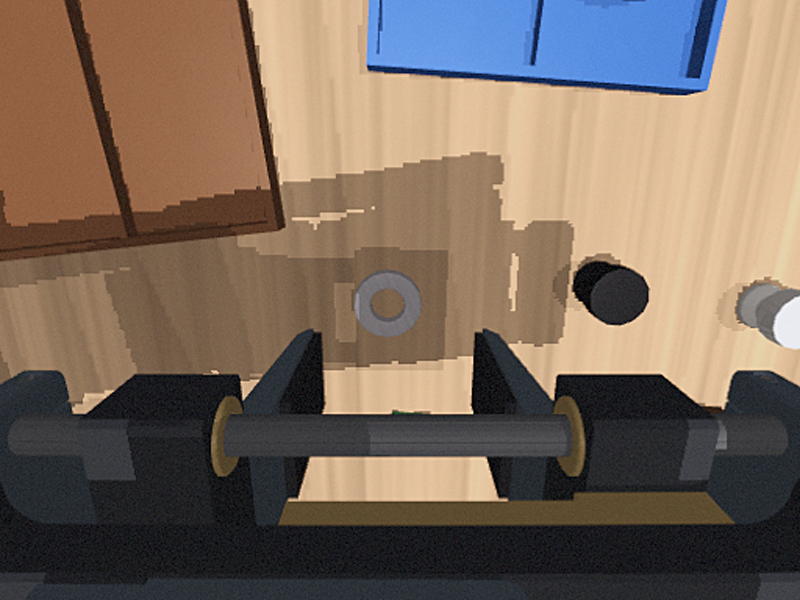

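The steel ring's top is at (388,301), so the estimate is good to 2 mm. I'll descend and grip.

Converted, 20 mm / 800 = 0.025, 12 mm / 800 = 0.015.

Emit:
{"fn": "pendant", "kwargs": {
  "moves": [
    [[0.0013,-0.0025,0.025],[0,0,0]],
    [[0,0,0.025],[0,0,0]],
    [[0,0,0.015],[0,0,0]],
    [[0,0,0.0088],[0,0,0]],
    [[0,0,0],[0,0,0]],
    [[0,0,0],[0,0,0]]
  ]
}}

```text
time_s: 1.8
ee_pos: [443.8, 87.5, 4.6]
ee_rot: [179.9, -0.0, 90.0]
force: [-0.0, -0.2, 0.6]
gripper_width: 59.8
gripper_force: 0.0
```

Emit:
{"fn": "pendant", "kwargs": {
  "moves": [
    [[0,0,0],[0,0,0]],
    [[0,0,0],[0,0,0]],
    [[0,0,0],[0,0,0]],
    [[0,0,0],[0,0,0]],
    [[0,0,0],[0,0,0]]
  ],
  "aperture": 30,
  "clamp_n": 20
}}

```text
time_s: 2.3
ee_pos: [443.1, 87.5, 4.3]
ee_rot: [180.0, -0.0, 90.0]
force: [0.6, 0.5, -0.0]
gripper_width: 30.2
gripper_force: 0.0
```

The opening is 30 mm with no grip force, so the ring isn't held. I'll look.

Converted, -30 mm / 800 = -0.0375.

Emit:
{"fn": "pendant", "kwargs": {
  "moves": [
    [[0,0,-0.0375],[0,0,0]],
    [[0,0,-0.0375],[0,0,0]],
    [[0,0,0],[0,0,0]],
    [[0,0,0],[0,0,0]]
  ],
  "aperture": 60
}}

```text
time_s: 2.7
ee_pos: [443.2, 87.5, 64.5]
ee_rot: [179.9, -0.0, 90.0]
force: [-1.1, -0.1, -0.6]
gripper_width: 58.7
gripper_force: 0.0
```

```bash
python3 - <<'E'
from h import *
im=grab_frame('wrist'); cv2.imwrite("pics/w2.png",cv2.resize(im,(800,600),interpolation=cv2.INTER_CUBIC))
s=state();e=s['ee_pos'];print(e)
for p in((443,86.5,10),(e[0],e[1],10)): print(w2px('wrist',[p])*1.5625)
E
```

```text
[442.39455676  87.39874181  63.67257398]
[[395.61322896 307.1727885 ]]
[[394.56604114 305.69149147]]
```

View pics/w2.png

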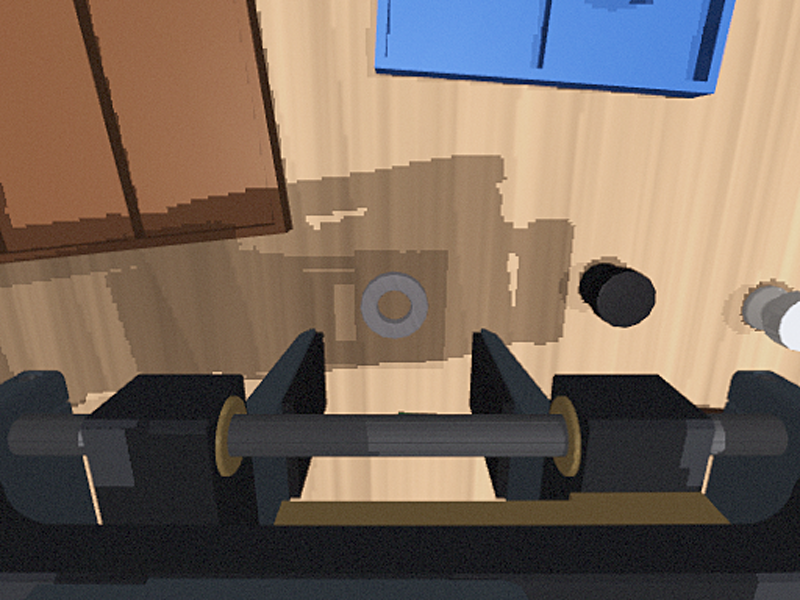

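```bash
python3 - <<'E'
from h import *
s=state();e=s['ee_pos'];w=s['gripper_width']/2;print(w)
for z in(-10,0,10,20): print(z,np.round(w2px('wrist',[(e[0]+a*w,e[1]+b*16,e[2]+z) for a in(-1,1) for b in(-1,1)])*1.5625).tolist())
im=cv2.imread('pics/w2.png')[310:430,280:520]; cv2.imwrite('pics/w2c.png',cv2.resize(np.clip(im.astype(float)*2.5,0,255).astype('uint8'),None,fx=3.3,fy=3.3))
E
```

```text
29.723994236972487
-10 [[334.0, 363.0], [332.0, 301.0], [454.0, 363.0], [456.0, 301.0]]
0 [[332.0, 371.0], [329.0, 307.0], [456.0, 371.0], [459.0, 308.0]]
10 [[329.0, 381.0], [326.0, 314.0], [459.0, 381.0], [462.0, 315.0]]
20 [[325.0, 391.0], [322.0, 322.0], [462.0, 392.0], [465.0, 322.0]]
```

View pics/w2c.png

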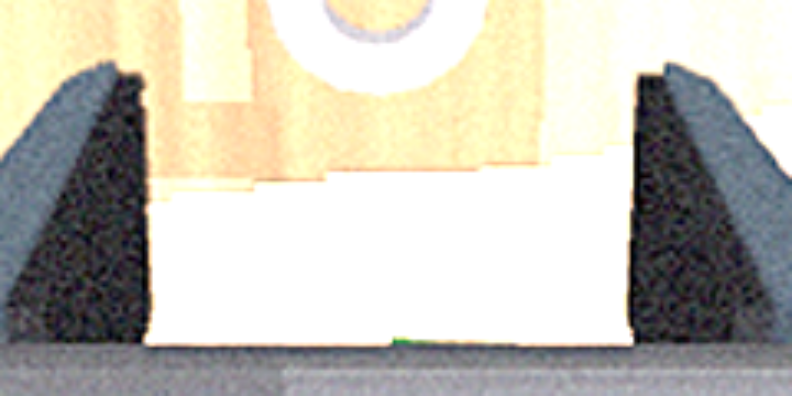

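The wrist view puts the finger tips about 30 mm higher than the reported TCP. I'll check this against the first scene and side pictures.

```bash
python3 - <<'E'
from h import *
for z in(183,193,203,213):
    print(z,[np.round(w2px(c,[(575+a,b,z) for a in(-59,-46,46,59) for b in(-16,16)])*1.5625).tolist() for c in("scene","side")])
E
```

```text
183 [[[374.0, 226.0], [401.0, 224.0], [375.0, 234.0], [402.0, 232.0], [381.0, 293.0], [409.0, 291.0], [381.0, 302.0], [410.0, 300.0]], [[433.0, 216.0], [417.0, 201.0], [442.0, 212.0], [426.0, 197.0], [502.0, 184.0], [486.0, 170.0], [511.0, 181.0], [494.0, 167.0]]]
193 [[[374.0, 220.0], [401.0, 218.0], [375.0, 228.0], [402.0, 226.0], [380.0, 287.0], [409.0, 285.0], [381.0, 297.0], [410.0, 295.0]], [[433.0, 210.0], [417.0, 195.0], [442.0, 206.0], [426.0, 191.0], [503.0, 178.0], [487.0, 164.0], [512.0, 174.0], [495.0, 161.0]]]
203 [[[374.0, 214.0], [401.0, 212.0], [375.0, 222.0], [402.0, 220.0], [380.0, 282.0], [409.0, 280.0], [381.0, 291.0], [411.0, 289.0]], [[433.0, 203.0], [418.0, 188.0], [443.0, 199.0], [427.0, 184.0], [504.0, 172.0], [488.0, 158.0], [513.0, 168.0], [496.0, 154.0]]]
213 [[[374.0, 208.0], [401.0, 206.0], [374.0, 216.0], [402.0, 214.0], [380.0, 276.0], [410.0, 274.0], [381.0, 285.0], [411.0, 283.0]], [[434.0, 197.0], [418.0, 181.0], [443.0, 193.0], [427.0, 178.0], [506.0, 165.0], [489.0, 151.0], [514.0, 161.0], [497.0, 147.0]]]
```

All three cameras put the tips about 27 mm above the reported TCP, so the reported height is off. I'll feel for the bench carefully.

Converted, 30 mm / 800 = 0.0375, 10 mm / 800 = 0.0125.

Emit:
{"fn": "pendant", "kwargs": {
  "moves": [
    [[0,0,0.0375],[0,0,0]],
    [[0,0,0.0375],[0,0,0]],
    [[0,0,0.0125],[0,0,0]],
    [[0,0,0.005],[0,0,0]],
    [[0,0,0],[0,0,0]],
    [[0,0,0],[0,0,0]]
  ]
}}

```text
time_s: 3.35
ee_pos: [443.8, 87.7, -9.2]
ee_rot: [179.9, -0.0, 90.0]
force: [0.5, 0.0, 0.1]
gripper_width: 59.8
gripper_force: 0.0
```

Emit:
{"fn": "pendant", "kwargs": {
  "moves": [
    [[0,0,0.0025],[0,0,0]],
    [[0,0,0],[0,0,0]]
  ]
}}

```text
time_s: 3.55
ee_pos: [443.5, 87.6, -11.3]
ee_rot: [179.9, -0.0, 90.0]
force: [0.1, -0.1, -0.2]
gripper_width: 60.2
gripper_force: 0.0
```

Emit:
{"fn": "pendant", "kwargs": {
  "moves": [
    [[0,0,0.0025],[0,0,0]],
    [[0,0,0],[0,0,0]]
  ]
}}

```text
time_s: 3.75
ee_pos: [443.0, 87.5, -13.8]
ee_rot: [180.0, -0.0, 90.0]
force: [0.1, -0.1, -0.0]
gripper_width: 60.0
gripper_force: 0.0
```

```bash
python3 - <<'E'
from h import *
s=state();print(s['force'],s['ee_pos'])
a=grab_frame('side'); c=cv2.resize(a[120:230,190:340],None,fx=5,fy=5,interpolation=cv2.INTER_CUBIC); cv2.imwrite('pics/s3.png',c)
E
```

```text
[ 0.12792126 -0.08396061 -0.02904618] [442.99424868  87.51030177 -13.80344305]
```

View pics/s3.png

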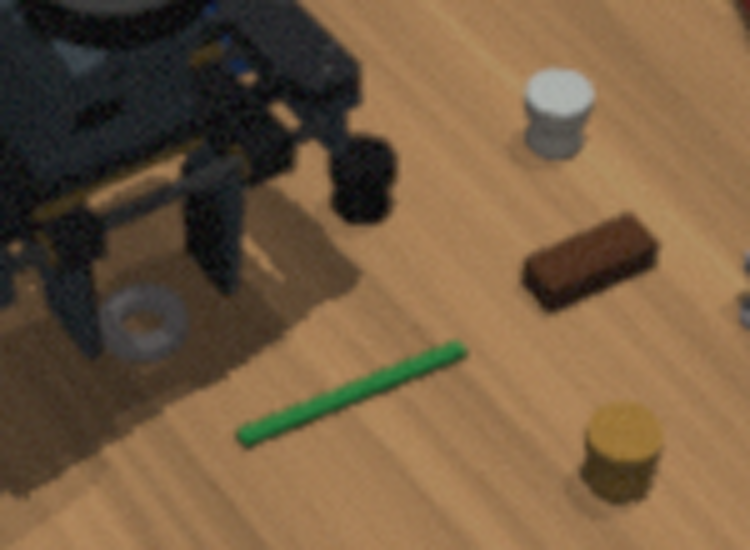

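The tips are still above the bench, at crop (97,355) and (233,292). I'll work out their height.

```bash
python3 - <<'E'
from h import *
for z in(0,8,16,24): print(z,np.round((w2px('side',[(443+a,71.5,z) for a in(-43.5,-30,30,43.5)])-[190,120])*5).tolist())
E
```

```text
0 [[79.0, 388.0], [106.0, 375.0], [223.0, 318.0], [249.0, 306.0]]
8 [[77.0, 376.0], [105.0, 363.0], [223.0, 306.0], [249.0, 294.0]]
16 [[76.0, 364.0], [103.0, 351.0], [222.0, 294.0], [248.0, 282.0]]
24 [[74.0, 352.0], [102.0, 339.0], [222.0, 282.0], [248.0, 270.0]]
```

The tips are about 13 mm up, so the tip height is ee_z + 27. I'll go down 9 mm more and grip.

Converted, 5 mm / 800 = 0.0063, 4 mm / 800 = 0.005.

Emit:
{"fn": "pendant", "kwargs": {
  "moves": [
    [[0,0,0.0063],[0,0,0]],
    [[0,0,0.005],[0,0,0]],
    [[0,0,0],[0,0,0]]
  ]
}}

```text
time_s: 4.1
ee_pos: [442.4, 87.4, -23.5]
ee_rot: [-179.9, 0.0, 90.0]
force: [-0.1, 0.2, -0.5]
gripper_width: 59.9
gripper_force: 0.0
```

Emit:
{"fn": "pendant", "kwargs": {
  "moves": [
    [[0,0,0],[0,0,0]],
    [[0,0,0],[0,0,0]],
    [[0,0,0],[0,0,0]],
    [[0,0,0],[0,0,0]],
    [[0,0,0],[0,0,0]]
  ],
  "aperture": 30,
  "clamp_n": 20
}}

```text
time_s: 4.6
ee_pos: [443.1, 87.5, -22.8]
ee_rot: [180.0, 0.0, 90.0]
force: [-0.4, 0.1, -0.5]
gripper_width: 37.6
gripper_force: 20.0
```

Converted, -40 mm / 800 = -0.05, -25 mm / 800 = -0.0313.

Emit:
{"fn": "pendant", "kwargs": {
  "moves": [
    [[0,0,-0.0125],[0,0,0]],
    [[0,0,-0.0313],[0,0,0]],
    [[0,0,-0.05],[0,0,0]],
    [[0,0,-0.05],[0,0,0]],
    [[0,0,0],[0,0,0]],
    [[0,0,0],[0,0,0]]
  ]
}}

```text
time_s: 5.2
ee_pos: [443.4, 87.6, 93.3]
ee_rot: [179.9, -0.0, 90.0]
force: [0.4, 0.7, -0.6]
gripper_width: 37.9
gripper_force: 20.0
```

```bash
python3 - <<'E'
from h import *
im=grab_frame('wrist'); im2=grab_frame('side')
c=cv2.resize(im[160:290,150:350],None,fx=4,fy=4,interpolation=cv2.INTER_CUBIC)
c=np.clip(c*1.6,0,255).astype('uint8'); cv2.imwrite("pics/w4.png",c); cv2.imwrite("pics/side4_raw.png",im2)
E
```

```text
(no output)
```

View pics/w4.png

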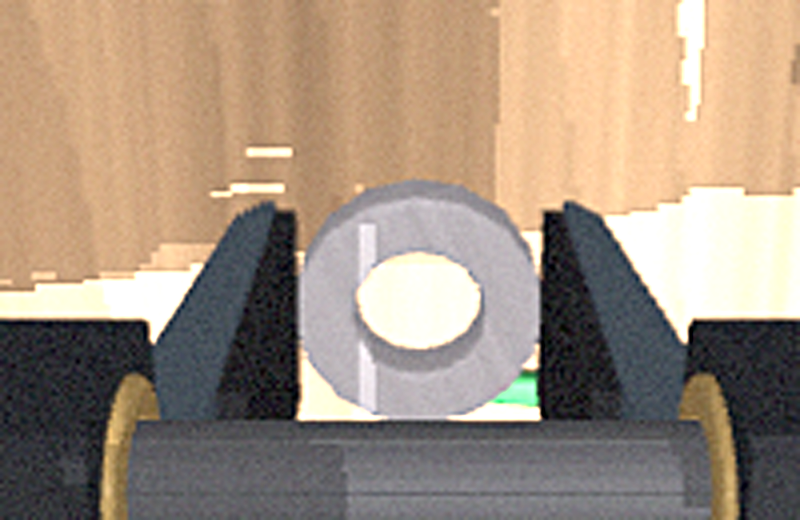

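The steel ring is held, level and centred between the pads at (420,305). I'll carry it over the tube and check the alignment.

Converted, 31.5 mm / 800 = 0.0394, 31 mm / 800 = 0.0388.

Emit:
{"fn": "pendant", "kwargs": {
  "moves": [
    [[0.0388,0.025,0],[0,0,0]],
    [[0.0388,0.025,0],[0,0,0]],
    [[0.0388,0.025,0],[0,0,0]],
    [[0.0388,0.025,0],[0,0,0]],
    [[0.0388,0.025,0],[0,0,0]],
    [[0.0394,0.025,0],[0,0,0]],
    [[0,0,0],[0,0,0]],
    [[0,0,0],[0,0,0]]
  ]
}}

```text
time_s: 6.1
ee_pos: [561.7, 273.7, 89.8]
ee_rot: [-179.8, 0.1, 90.1]
force: [-1.1, 0.1, -0.5]
gripper_width: 37.4
gripper_force: 20.0
```

Emit:
{"fn": "pendant", "kwargs": {
  "moves": [
    [[0,0,0.0125],[0,0,0]],
    [[0,0,0.0125],[0,0,0]],
    [[0,0,0.0125],[0,0,0]],
    [[0,0,0.0125],[0,0,0]],
    [[0,0,0],[0,0,0]],
    [[0,0,0],[0,0,0]]
  ]
}}

```text
time_s: 6.7
ee_pos: [563.0, 273.8, 51.9]
ee_rot: [-180.0, 0.0, 90.0]
force: [-0.5, -0.4, -0.1]
gripper_width: 37.2
gripper_force: 20.0
```

```bash
python3 - <<'E'
from h import *
print(state()['ee_pos'])
for n in('wrist','scene'): cv2.imwrite(f"pics/{n}5_raw.png",grab_frame(n))
w=cv2.imread('pics/wrist5_raw.png')[120:290,160:340]; s=cv2.imread('pics/scene5_raw.png')[140:240,325:425]
cv2.imwrite('pics/c5.png',cv2.convertScaleAbs(np.hstack([cv2.resize(w,(400,378),interpolation=2),cv2.resize(s,(378,378),interpolation=2)]),alpha=1.5))
e=state()['ee_pos']
p=[(563,274,41),(e[0],e[1],e[2]+23),(e[0],e[1],e[2]+33)]
print(w2px('wrist',p)-[160,120],(w2px('wrist',p)-[160,120])*2.222,(w2px('scene',p)-[325,140])*3.78+[400,0])
E
```

```text
[562.95060639 273.80281059  51.91436424]
[[ 91.64095153  92.2694593 ]
 [ 91.94875712 110.81539661]
 [ 91.85634315 117.45579138]] [[203.62619431 205.02273857]
 [204.31013833 246.23181126]
 [204.10479449 260.98676844]] [[600.93969321 220.33602811]
 [616.59369254 182.94578554]
 [621.18555451 171.51683168]]
```

View pics/c5.png

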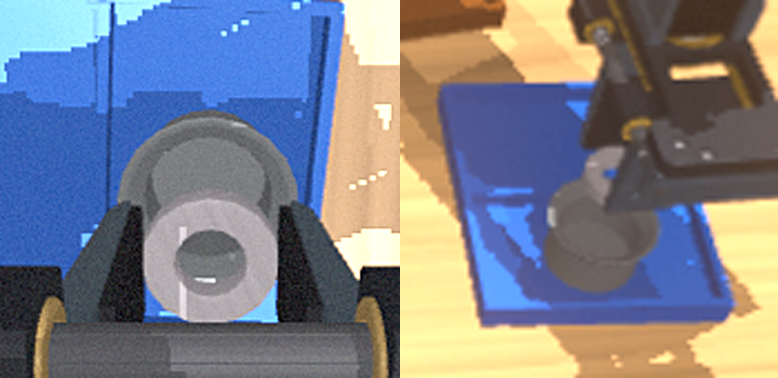

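In the wrist crop the ring is at (210,253) and the tube mouth at about (208,199). Both sit about the same offset from prediction, so they are aligned to within 1 mm. I'll lower and release.

Converted, 15 mm / 800 = 0.0188, 10 mm / 800 = 0.0125.

Emit:
{"fn": "pendant", "kwargs": {
  "moves": [
    [[0,0,0.0188],[0,0,0]],
    [[0,0,0.0125],[0,0,0]],
    [[0,0,0.0075],[0,0,0]],
    [[0,0,0.005],[0,0,0]],
    [[0,0,0],[0,0,0]],
    [[0,0,0],[0,0,0]]
  ]
}}

```text
time_s: 7.4
ee_pos: [563.3, 274.1, 17.4]
ee_rot: [180.0, -0.0, 90.0]
force: [-0.8, 0.3, -0.7]
gripper_width: 37.4
gripper_force: 20.0
```

Emit:
{"fn": "pendant", "kwargs": {
  "moves": [
    [[0,0,0],[0,0,0]],
    [[0,0,0],[0,0,0]],
    [[0,0,0],[0,0,0]],
    [[0,0,0],[0,0,0]]
  ],
  "aperture": 60
}}

```text
time_s: 7.8
ee_pos: [563.1, 274.1, 17.4]
ee_rot: [180.0, -0.0, 90.0]
force: [0.1, -0.9, 0.0]
gripper_width: 59.9
gripper_force: 0.0
```

Emit:
{"fn": "pendant", "kwargs": {
  "moves": [
    [[0,0,-0.025],[0,0,0]],
    [[0,0,-0.0375],[0,0,0]],
    [[0,0,-0.0375],[0,0,0]],
    [[0,0,0],[0,0,0]],
    [[0,0,0],[0,0,0]],
    [[0,0,0],[0,0,0]]
  ]
}}

```text
time_s: 8.4
ee_pos: [562.1, 273.6, 96.0]
ee_rot: [-179.9, 0.1, 90.0]
force: [-0.1, -0.3, -1.2]
gripper_width: 60.3
gripper_force: 0.0
```

```bash
python3 - <<'E'
from h import *
cv2.imwrite("pics/wrist6_raw.png",grab_frame('wrist')); cv2.imwrite("pics/side6_raw.png",grab_frame('side'))
w=cv2.imread('pics/wrist6_raw.png')[120:290,160:340]; s=cv2.imread('pics/side6_raw.png')[80:170,150:250]
cv2.imwrite('pics/c6.png',cv2.convertScaleAbs(np.hstack([cv2.resize(w,(400,378),interpolation=2),cv2.resize(s,(400,378),interpolation=2)]),alpha=1.5))
E
```

```text
(no output)
```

View pics/c6.png

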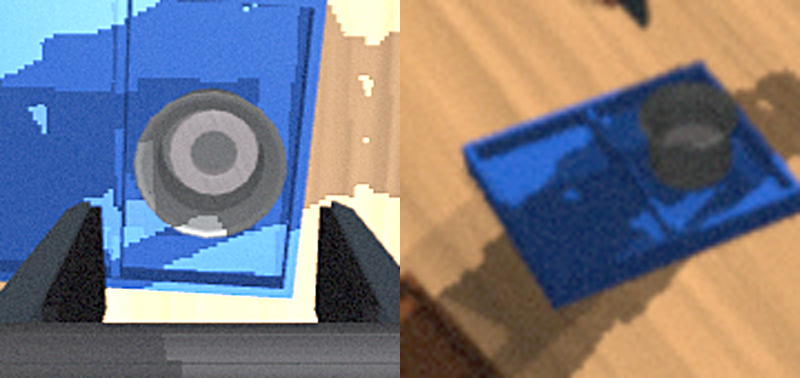

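The steel ring lies flat at the bottom of the tube, at crop (212,152). Next is the red ring: I'll hover over it and find it by colour.

Converted, -47 mm / 800 = -0.0588, -13.3 mm / 800 = -0.0166.

Emit:
{"fn": "pendant", "kwargs": {
  "moves": [
    [[-0.0581,-0.0166,0],[0,0,0]],
    [[-0.0581,-0.0166,0],[0,0,0]],
    [[-0.0581,-0.0166,0],[0,0,0]],
    [[-0.0581,-0.0166,0],[0,0,0]],
    [[-0.0581,-0.0166,0],[0,0,0]],
    [[-0.0581,-0.0166,0],[0,0,0]],
    [[-0.0581,-0.0166,0],[0,0,0]],
    [[-0.0588,-0.0166,0],[0,0,0]]
  ]
}}

```text
time_s: 9.3
ee_pos: [455.4, -100.0, 96.5]
ee_rot: [-179.9, -0.0, 90.0]
force: [0.4, -0.2, 0.3]
gripper_width: 60.3
gripper_force: 0.0
```

Emit:
{"fn": "pendant", "kwargs": {
  "moves": [
    [[0,0,0.0213],[0,0,0]],
    [[0,0,0.02],[0,0,0]],
    [[0,0,0],[0,0,0]],
    [[0,0,0],[0,0,0]],
    [[0,0,0],[0,0,0]]
  ]
}}

```text
time_s: 9.8
ee_pos: [457.2, -98.3, 64.6]
ee_rot: [179.9, 0.0, 90.0]
force: [-0.8, 0.2, -0.4]
gripper_width: 59.6
gripper_force: 0.0
```

```bash
cat >> h.py <<'E'
def red():
    m=camera_model('wrist');s=state();im=grab_frame('wrist').astype(int); e=s['ee_pos']
    M=((im[...,2]>110)&(im[...,1]<80)&(im[...,0]<80)).astype('uint8')
    n,l,st,c=cv2.connectedComponentsWithStats(M)
    for i in range(1,n):
        if st[i,4]>150: print('red',st[i],px2w('wrist',[(st[i,0]+st[i,2]/2-.5,st[i,1]+st[i,3]/2-.5)],10,m),e)
E
python3 -c "
from h import *
red()"
```

```text
red [430  78  72  13 363] [[632.45689728  -2.22397341  10.        ]] [457.21203803 -98.27499849  64.61130081]
red [231 177  42  41 958] [[456.34088455 -99.85817982  10.        ]] [457.21203803 -98.27499849  64.61130081]
```

Units first: shifts go in shares of 800 mm and turns go in shares of 45 degrees. So 25 mm / 800 = 0.0313, 20 mm / 800 = 0.025.

Emit:
{"fn": "pendant", "kwargs": {
  "moves": [
    [[-0.0009,-0.0004,0.0313],[0,0,0]],
    [[0,0,0.0313],[0,0,0]],
    [[0,0,0.025],[0,0,0]],
    [[0,0,0.0138],[0,0,0]],
    [[0,0,0.0075],[0,0,0]],
    [[0,0,0],[0,0,0]],
    [[0,0,0],[0,0,0]]
  ]
}}

```text
time_s: 10.55
ee_pos: [457.1, -99.3, -22.1]
ee_rot: [179.9, 0.0, 90.0]
force: [1.6, -0.2, 0.0]
gripper_width: 60.4
gripper_force: 0.0
```

Emit:
{"fn": "pendant", "kwargs": {
  "moves": [
    [[0,0,0],[0,0,0]],
    [[0,0,0],[0,0,0]],
    [[0,0,0],[0,0,0]],
    [[0,0,0],[0,0,0]],
    [[0,0,0],[0,0,0]]
  ],
  "aperture": 30,
  "clamp_n": 20
}}

```text
time_s: 11.05
ee_pos: [456.6, -99.3, -22.5]
ee_rot: [180.0, 0.0, 90.0]
force: [-0.6, -1.2, 3.9]
gripper_width: 37.6
gripper_force: 20.0
```

Emit:
{"fn": "pendant", "kwargs": {
  "moves": [
    [[0,0,-0.0125],[0,0,0]],
    [[0,0,-0.0313],[0,0,0]],
    [[0,0,-0.05],[0,0,0]],
    [[0,0,-0.05],[0,0,0]],
    [[0,0,0],[0,0,0]],
    [[0,0,0],[0,0,0]]
  ]
}}

```text
time_s: 11.65
ee_pos: [456.7, -99.3, 93.2]
ee_rot: [179.9, 0.0, 90.0]
force: [0.3, -0.5, -1.1]
gripper_width: 37.2
gripper_force: 20.0
```

```bash
python3 -c "
from h import *
red()"
```

```text
red [412  76  65  15 261] [[631.76414944  -0.87733359  10.        ]] [456.68358186 -99.29620766  93.23841006]
red [ 225  209   60   56 1842] [[ 458.79749062 -153.69752997   10.        ]] [456.68358186 -99.29620766  93.23841006]
```

The red ring is held in the same place in the grip as the steel one was. I'll take it to the tube.

Converted, 46.8 mm / 800 = 0.0585, 46.7 mm / 800 = 0.0584.

Emit:
{"fn": "pendant", "kwargs": {
  "moves": [
    [[0.0584,0.0166,0],[0,0,0]],
    [[0.0584,0.0166,0],[0,0,0]],
    [[0.0584,0.0166,0],[0,0,0]],
    [[0.0584,0.0166,0],[0,0,0]],
    [[0.0584,0.0166,0],[0,0,0]],
    [[0.0584,0.0166,0],[0,0,0]],
    [[0.0584,0.0166,0],[0,0,0]],
    [[0.0585,0.017,0],[0,0,0]]
  ]
}}

```text
time_s: 12.5
ee_pos: [562.0, 276.0, 89.9]
ee_rot: [-179.8, 0.1, 90.0]
force: [0.9, -0.0, 0.1]
gripper_width: 36.9
gripper_force: 20.0
```

Emit:
{"fn": "pendant", "kwargs": {
  "moves": [
    [[0,0,0.025],[0,0,0]],
    [[0,0,0.025],[0,0,0]],
    [[0,0,0.0188],[0,0,0]],
    [[0,0,0.0125],[0,0,0]],
    [[0,0,0.0075],[0,0,0]],
    [[0,0,0.005],[0,0,0]],
    [[0,0,0],[0,0,0]],
    [[0,0,0],[0,0,0]]
  ]
}}

```text
time_s: 13.3
ee_pos: [563.5, 274.6, 17.8]
ee_rot: [179.9, -0.0, 90.0]
force: [0.1, 0.6, -0.5]
gripper_width: 37.3
gripper_force: 20.0
```

Emit:
{"fn": "pendant", "kwargs": {
  "moves": [
    [[0,0,0],[0,0,0]],
    [[0,0,0],[0,0,0]],
    [[0,0,0],[0,0,0]],
    [[0,0,0],[0,0,0]]
  ],
  "aperture": 60
}}

```text
time_s: 13.7
ee_pos: [563.2, 274.6, 17.4]
ee_rot: [180.0, -0.0, 90.0]
force: [-0.2, 0.0, 0.1]
gripper_width: 60.5
gripper_force: 0.0
```

Emit:
{"fn": "pendant", "kwargs": {
  "moves": [
    [[0,0,-0.025],[0,0,0]],
    [[0,0,-0.0375],[0,0,0]],
    [[0,0,-0.0375],[0,0,0]],
    [[0,0,0],[0,0,0]],
    [[0,0,0],[0,0,0]],
    [[0,0,0],[0,0,0]]
  ]
}}

```text
time_s: 14.3
ee_pos: [562.2, 274.1, 96.1]
ee_rot: [-179.9, 0.1, 90.0]
force: [-0.6, -0.1, 1.2]
gripper_width: 60.2
gripper_force: 0.0
```

```bash
python3 -c "
from h import *
red()
print(w2px('wrist',[(563.5,275,29),(563.5,255,29),(583.5,275,29),(563.5,295,29),(543.5,275,29)]))"
```

```text
red [237 172  40  39 877] [[565.864719   268.78929589  10.        ]] [562.17165401 274.1006407   96.05498395]
[[254.24456547 190.47684892]
 [254.23349044 210.35297656]
 [275.40052416 190.49847899]
 [254.25610289 169.77347769]
 [233.09323698 190.45524096]]
```

Emit:
{"fn": "pendant", "kwargs": {
  "moves": [
    [[-0.057,0.0006,0],[0,0,0]],
    [[-0.057,0.0006,0],[0,0,0]],
    [[-0.057,0.0006,0],[0,0,0]],
    [[-0.057,0.0006,0],[0,0,0]],
    [[-0.057,0.0006,0],[0,0,0]],
    [[-0.057,0.0006,0],[0,0,0]],
    [[-0.057,0.0006,0],[0,0,0]],
    [[-0.057,0.0006,0],[0,0,0]]
  ]
}}

```text
time_s: 15.15
ee_pos: [566.1, -92.0, 96.0]
ee_rot: [-179.9, -0.0, 90.0]
force: [1.8, -0.2, 0.1]
gripper_width: 60.1
gripper_force: 0.0
```

Emit:
{"fn": "pendant", "kwargs": {
  "moves": [
    [[0,0,0.0213],[0,0,0]],
    [[0,0,0.02],[0,0,0]],
    [[0,0,0],[0,0,0]],
    [[0,0,0],[0,0,0]],
    [[0,0,0],[0,0,0]]
  ]
}}

```text
time_s: 15.65
ee_pos: [567.5, -90.0, 64.6]
ee_rot: [180.0, 0.0, 90.0]
force: [-0.3, 0.0, -0.3]
gripper_width: 60.2
gripper_force: 0.0
```

The red ring is in the tube and looks flat: its box is 40x39 px at (256,191), as expected. Now I'll check the brass position by colour.

```bash
cat >> h.py <<'E'
def blob(cond,z,amin=300):
    m=camera_model('wrist');s=state();im=grab_frame('wrist'); e=s['ee_pos']
    hsv=cv2.cvtColor(im,cv2.COLOR_BGR2HSV); M=cond(hsv.astype(int)).astype('uint8')
    n,l,st,c=cv2.connectedComponentsWithStats(M)
    for i in range(1,n):
        if st[i,4]>amin: print(st[i],np.round(c[i],1),np.round(px2w('wrist',[c[i]],z,m),1),np.round(e,1))
    return im
E
python3 -c "
from h import *
im=blob(lambda h:(h[...,0]>15)&(h[...,0]<26)&(h[...,1]>140)&(h[...,2]>110),32)
print(w2px('wrist',[(567,-91,32)])); h=cv2.cvtColor(im,cv2.COLOR_BGR2HSV); print(h[185:235:6,240:275:8].tolist())"
```

```text
[ 196  293  107   12 1016] [249.7 298.6] [[ 565.  -183.4   32. ]] [567.5 -90.   64.6]
[[251.58848112 204.25561705]]
[[[13, 91, 126], [16, 144, 90], [18, 126, 89], [14, 102, 120], [13, 93, 123]], [[19, 134, 82], [18, 125, 114], [18, 127, 114], [18, 152, 84], [14, 99, 121]], [[18, 129, 115], [18, 138, 113], [16, 132, 114], [18, 136, 114], [14, 93, 126]], [[17, 125, 116], [17, 122, 115], [16, 132, 118], [19, 133, 113], [14, 94, 120]], [[18, 129, 117], [18, 125, 114], [18, 125, 114], [17, 129, 117], [12, 88, 127]], [[17, 141, 114], [18, 129, 121], [17, 133, 115], [17, 139, 114], [16, 103, 121]], [[15, 101, 119], [18, 140, 111], [18, 143, 114], [15, 103, 124], [14, 107, 119]], [[15, 85, 205], [16, 85, 208], [15, 84, 212], [14, 90, 201], [15, 103, 116]], [[15, 86, 204], [15, 83, 208], [16, 84, 204], [15, 84, 201], [15, 86, 201]]]
```

```bash
python3 -c "
from h import *
f=lambda h:cv2.medianBlur(((h[...,0]>14)&(h[...,0]<24)&(h[...,1]>112)&(h[...,2]>102)&(h[...,2]<140)).astype('uint8'),5)
blob(f,32)"
```

```text
[ 234  188   38   35 1016] [252.6 205.2] [[567.9 -91.9  32. ]] [567.6 -90.   64.8]
[196 293 107  12 981] [249.4 298.6] [[ 564.9 -183.6   32. ]] [567.6 -90.   64.8]
```

Brass is confirmed at about (566.5,-90.5). I'll grip and lift.

Converted, 25 mm / 800 = 0.0313, 15 mm / 800 = 0.0188.

Emit:
{"fn": "pendant", "kwargs": {
  "moves": [
    [[0,0,0.0313],[0,0,0]],
    [[0,0,0.0313],[0,0,0]],
    [[0,0,0.0188],[0,0,0]],
    [[0,0,0.01],[0,0,0]],
    [[0,0,0.005],[0,0,0]],
    [[0,0,0],[0,0,0]],
    [[0,0,0],[0,0,0]]
  ]
}}

```text
time_s: 16.45
ee_pos: [567.8, -90.4, -12.0]
ee_rot: [179.9, 0.0, 90.0]
force: [0.6, 0.0, 0.3]
gripper_width: 60.1
gripper_force: 0.0
```

Emit:
{"fn": "pendant", "kwargs": {
  "moves": [
    [[0,0,0],[0,0,0]],
    [[0,0,0],[0,0,0]],
    [[0,0,0],[0,0,0]],
    [[0,0,0],[0,0,0]],
    [[0,0,0],[0,0,0]]
  ],
  "aperture": 22,
  "clamp_n": 25
}}

```text
time_s: 16.95
ee_pos: [567.0, -90.3, -12.6]
ee_rot: [180.0, 0.0, 90.0]
force: [-1.0, 0.1, 1.7]
gripper_width: 30.6
gripper_force: 25.0
```

Emit:
{"fn": "pendant", "kwargs": {
  "moves": [
    [[0,0,-0.0125],[0,0,0]],
    [[0,0,-0.0313],[0,0,0]],
    [[0,0,-0.0375],[0,0,0]],
    [[0,0,-0.05],[0,0,0]],
    [[0,0,0],[0,0,0]],
    [[0,0,0],[0,0,0]]
  ]
}}

```text
time_s: 17.55
ee_pos: [567.5, -90.4, 93.5]
ee_rot: [179.9, 0.0, 90.0]
force: [-0.5, 0.0, -1.4]
gripper_width: 30.7
gripper_force: 25.0
```

```bash
python3 -c "
from h import *
f=lambda h:cv2.medianBlur(((h[...,0]>14)&(h[...,0]<24)&(h[...,1]>112)&(h[...,2]>102)&(h[...,2]<140)).astype('uint8'),5)
blob(f,32)"
```

```text
[ 229  225   52   40 1744] [254.5 245.9] [[ 569.5 -144.6   32. ]] [567.5 -90.4  93.5]
```

Converted, 46.3 mm / 800 = 0.0579, -10.8 mm / 800 = -0.0135.

Emit:
{"fn": "pendant", "kwargs": {
  "moves": [
    [[0.0579,-0.0135,0],[0,0,0]],
    [[0.0579,-0.0135,0],[0,0,0]],
    [[0.0579,-0.0135,0],[0,0,0]],
    [[0.0579,-0.0135,0],[0,0,0]],
    [[0.0579,-0.0135,0],[0,0,0]],
    [[0.0579,-0.0135,0],[0,0,0]],
    [[0.0579,-0.0135,0],[0,0,0]],
    [[0.0579,-0.0135,0],[0,0,0]]
  ]
}}

```text
time_s: 18.4
ee_pos: [478.8, 281.3, 90.5]
ee_rot: [-179.8, 0.1, 90.0]
force: [0.4, -0.2, -0.4]
gripper_width: 30.5
gripper_force: 25.0
```

Emit:
{"fn": "pendant", "kwargs": {
  "moves": [
    [[0,0,0.0375],[0,0,0]],
    [[0,0,0.0375],[0,0,0]],
    [[0,0,0.025],[0,0,0]],
    [[0,0,0.0125],[0,0,0]],
    [[0,0,0.0075],[0,0,0]],
    [[0,0,0.0038],[0,0,0]],
    [[0,0,0],[0,0,0]],
    [[0,0,0],[0,0,0]]
  ]
}}

```text
time_s: 19.2
ee_pos: [481.3, 280.3, -6.0]
ee_rot: [179.9, -0.0, 90.0]
force: [0.2, 0.6, -0.6]
gripper_width: 31.0
gripper_force: 25.0
```

Emit:
{"fn": "pendant", "kwargs": {
  "moves": [
    [[0,0,0.0013],[0,0,0]],
    [[0,0,0],[0,0,0]]
  ]
}}

```text
time_s: 19.4
ee_pos: [480.9, 280.2, -7.4]
ee_rot: [179.9, -0.0, 90.0]
force: [0.6, 0.3, -1.0]
gripper_width: 30.4
gripper_force: 25.0
```

Emit:
{"fn": "pendant", "kwargs": {
  "moves": [
    [[0,0,0],[0,0,0]],
    [[0,0,0],[0,0,0]],
    [[0,0,0],[0,0,0]]
  ],
  "aperture": 46
}}

```text
time_s: 19.7
ee_pos: [480.8, 280.2, -7.6]
ee_rot: [180.0, -0.0, 90.0]
force: [0.3, -0.8, -0.1]
gripper_width: 46.0
gripper_force: 0.0
```

Emit:
{"fn": "pendant", "kwargs": {
  "moves": [
    [[0,0,-0.0188],[0,0,0]],
    [[0,0,-0.0375],[0,0,0]],
    [[0,0,-0.0375],[0,0,0]],
    [[0,0,-0.0313],[0,0,0]],
    [[0,0,0],[0,0,0]],
    [[0,0,0],[0,0,0]]
  ]
}}

```text
time_s: 20.3
ee_pos: [480.6, 280.1, 92.4]
ee_rot: [180.0, -0.0, 90.0]
force: [-0.4, 0.4, -0.5]
gripper_width: 45.7
gripper_force: 0.0
```

```bash
python3 -c "
from h import *
f=lambda h:cv2.medianBlur(((h[...,0]>14)&(h[...,0]<28)&(h[...,1]>112)&(h[...,2]>90)).astype('uint8'),5)
blob(f,37)"
```

```text
[238 176  33  37 950] [254.1 194.4] [[482.1 280.8  37. ]] [480.6 280.1  92.4]
[ 153  316  286   20 4169] [304.4 326.9] [[535.1 134.8  37. ]] [480.6 280.1  92.4]
```

Emit:
{"fn": "pendant", "kwargs": {
  "moves": [
    [[-0.0455,0.0213,0],[0,0,0]],
    [[-0.0455,0.0213,0],[0,0,0]],
    [[-0.0455,0.0213,0],[0,0,0]],
    [[-0.0455,0.0213,0],[0,0,0]],
    [[-0.0455,0.0208,0],[0,0,0]],
    [[0,0,0.0188],[0,0,0]],
    [[0,0,0.0163],[0,0,0]],
    [[0,0,0],[0,0,0]]
  ],
  "aperture": 60
}}

```text
time_s: 21.15
ee_pos: [562.4, 97.9, 60.8]
ee_rot: [-179.6, 0.1, 90.0]
force: [-0.4, -0.1, -0.6]
gripper_width: 60.2
gripper_force: 0.0
```

Emit:
{"fn": "pendant", "kwargs": {
  "moves": [
    [[0,0,0],[0,0,0]],
    [[0,0,0],[0,0,0]]
  ]
}}

```text
time_s: 21.35
ee_pos: [565.2, 98.9, 64.4]
ee_rot: [180.0, -0.0, 90.1]
force: [-0.5, -0.5, -0.8]
gripper_width: 59.9
gripper_force: 0.0
```

```bash
python3 -c "
from h import *
f=lambda h:cv2.medianBlur((h[...,2]<60).astype('uint8'),5)
blob(f,32)
print(w2px('wrist',[(567,96.5,32),(665.5+2.5,84,32)]))
f=lambda h:cv2.medianBlur(((h[...,1]<40)&(h[...,2]>120)).astype('uint8'),5)
blob(f,32)"
```

```text
[   0    0   54  162 2266] [24.4 80.2] [[394.7 195.9  32. ]] [565.2  98.9  64.4]
[ 236  180   37   42 1197] [253.7 201.4] [[566.4 100.6  32. ]] [565.2  98.9  64.4]
[    0   211   512   173 57346] [244.5 315.1] [[557.8 -12.5  32. ]] [565.2  98.9  64.4]
[[254.26173901 205.92268842]
 [372.72618422 219.87500055]]
[355 203  37  34 978] [372.8 219.5] [[668.   84.3  32. ]] [565.4  98.9  64.6]
```

The brass knob stands at (254,194), as it should. The black knob is under the tool and the white one is undisturbed. I'll grip black.

Converted, 25 mm / 800 = 0.0313, 15 mm / 800 = 0.0188.

Emit:
{"fn": "pendant", "kwargs": {
  "moves": [
    [[0,0,0.0313],[0,0,0]],
    [[0,0,0.0313],[0,0,0]],
    [[0,0,0.0188],[0,0,0]],
    [[0,0,0.01],[0,0,0]],
    [[0,0,0.005],[0,0,0]],
    [[0,0,0],[0,0,0]],
    [[0,0,0],[0,0,0]]
  ]
}}

```text
time_s: 22.15
ee_pos: [566.0, 98.3, -12.0]
ee_rot: [179.9, -0.0, 90.0]
force: [0.4, -0.4, 0.0]
gripper_width: 60.1
gripper_force: 0.0
```

Emit:
{"fn": "pendant", "kwargs": {
  "moves": [
    [[0,0,0],[0,0,0]],
    [[0,0,0],[0,0,0]],
    [[0,0,0],[0,0,0]],
    [[0,0,0],[0,0,0]],
    [[0,0,0],[0,0,0]]
  ],
  "aperture": 22,
  "clamp_n": 25
}}

```text
time_s: 22.65
ee_pos: [565.3, 98.1, -12.6]
ee_rot: [180.0, -0.0, 90.0]
force: [0.0, -0.2, 1.4]
gripper_width: 30.9
gripper_force: 25.0
```

Emit:
{"fn": "pendant", "kwargs": {
  "moves": [
    [[0,0,-0.0125],[0,0,0]],
    [[0,0,-0.0313],[0,0,0]],
    [[0,0,-0.0375],[0,0,0]],
    [[0,0,-0.05],[0,0,0]],
    [[0,0,0],[0,0,0]],
    [[0,0,0],[0,0,0]]
  ]
}}

```text
time_s: 23.25
ee_pos: [565.7, 98.2, 93.5]
ee_rot: [179.9, -0.0, 90.0]
force: [-0.0, -0.1, -0.4]
gripper_width: 30.6
gripper_force: 25.0
```

Converted, -45.9 mm / 800 = -0.0574, -9.1 mm / 800 = -0.0114.

Emit:
{"fn": "pendant", "kwargs": {
  "moves": [
    [[-0.0574,-0.0114,0],[0,0,0]],
    [[-0.0574,-0.0114,0],[0,0,0]],
    [[-0.0574,-0.0114,0],[0,0,0]],
    [[-0.0574,-0.0114,0],[0,0,0]],
    [[-0.0574,-0.0114,0],[0,0,0]],
    [[-0.0574,-0.0114,0],[0,0,0]],
    [[-0.0574,-0.0114,0],[0,0,0]],
    [[-0.0574,-0.0114,0],[0,0,0]]
  ]
}}

```text
time_s: 24.05
ee_pos: [490.7, -270.3, 90.6]
ee_rot: [-179.8, -0.1, 90.0]
force: [1.0, 0.4, -0.0]
gripper_width: 30.6
gripper_force: 25.0
```

Emit:
{"fn": "pendant", "kwargs": {
  "moves": [
    [[0,0,0.0375],[0,0,0]],
    [[0,0,0.0375],[0,0,0]],
    [[0,0,0.025],[0,0,0]],
    [[0,0,0.0125],[0,0,0]],
    [[0,0,0.0075],[0,0,0]],
    [[0,0,0.005],[0,0,0]],
    [[0,0,0],[0,0,0]],
    [[0,0,0],[0,0,0]]
  ]
}}

```text
time_s: 24.85
ee_pos: [493.1, -269.3, -7.1]
ee_rot: [179.9, 0.1, 90.0]
force: [0.5, 0.5, -0.3]
gripper_width: 30.8
gripper_force: 25.0
```

Emit:
{"fn": "pendant", "kwargs": {
  "moves": [
    [[0,0,0],[0,0,0]],
    [[0,0,0],[0,0,0]],
    [[0,0,0],[0,0,0]]
  ],
  "aperture": 46
}}

```text
time_s: 25.15
ee_pos: [492.6, -269.2, -7.6]
ee_rot: [180.0, 0.0, 90.0]
force: [0.1, -0.4, 0.2]
gripper_width: 45.8
gripper_force: 0.0
```

Emit:
{"fn": "pendant", "kwargs": {
  "moves": [
    [[0,0,-0.0188],[0,0,0]],
    [[0,0,-0.0375],[0,0,0]],
    [[0,0,-0.0375],[0,0,0]],
    [[0,0,-0.0313],[0,0,0]],
    [[0,0,0],[0,0,0]],
    [[0,0,0],[0,0,0]]
  ]
}}

```text
time_s: 25.75
ee_pos: [492.4, -269.1, 92.4]
ee_rot: [180.0, 0.0, 90.0]
force: [0.4, -0.3, -1.1]
gripper_width: 45.7
gripper_force: 0.0
```

```bash
python3 - <<'E'
from h import *
cv2.imwrite('pics/wy.png',im:=blob(lambda h:cv2.medianBlur((h[...,2]<75).astype('uint8'),5)*(h[...,0]*0+1),37))
h=cv2.cvtColor(im,cv2.COLOR_BGR2HSV)
y=cv2.medianBlur(((h[...,0]>24)&(h[...,0]<34)&(h[...,1]>150)).astype('uint8'),5)
n,l,st,c=cv2.connectedComponentsWithStats(y);print([x for x in st.tolist() if x[4]>300])
print(w2px('wrist',[(534+a,-268.6+b,18) for a in(-85,85) for b in(-70,70)]))
E
```

```text
[    0   110   512   274 62141] [249.7 309.9] [[ 489.4 -393.1   37. ]] [ 492.4 -269.1   92.4]
[ 238  174   34   38 1003] [254.7 193.1] [[ 494.4 -267.2   37. ]] [ 492.4 -269.1   92.4]
[  0 225  64  13 338] [ 31.3 230.9] [[ 282.3 -304.7   37. ]] [ 492.4 -269.1   92.4]
[[0, 0, 512, 384, 196608]]
[[211.45214154 254.3153645 ]
 [205.18272915 114.90684097]
 [375.34858162 254.31321588]
 [393.32802983 115.19902532]]
```

The black knob stands at (255,193), matching brass. Next the pull.

Converted, 29.7 mm / 800 = 0.0371, 5.5 degrees / 45 = 0.1222.

Emit:
{"fn": "pendant", "kwargs": {
  "moves": [
    [[0.0371,0.0371,0],[0,0,0]],
    [[0.0371,0.0371,0],[0,0,0]],
    [[0.0371,0.0371,0],[0,0,0]],
    [[0.0371,0.0371,0],[0,0,0]],
    [[0.0371,0.0371,0],[0,0,0]],
    [[0.0371,0.0371,0],[0,0,0]],
    [[0,0,0],[0,0,0.1222]],
    [[0,0,0],[0,0,0.1222]]
  ],
  "aperture": 50
}}

```text
time_s: 26.6
ee_pos: [670.3, -89.3, 89.4]
ee_rot: [-179.8, 0.0, 78.9]
force: [-0.2, -0.4, -0.3]
gripper_width: 49.9
gripper_force: 0.0
```

Emit:
{"fn": "pendant", "kwargs": {
  "moves": [
    [[0,0,0],[0,0,0]],
    [[0,0,0],[0,0,0]],
    [[0,0,0],[0,0,0]]
  ]
}}

```text
time_s: 26.9
ee_pos: [670.1, -91.1, 91.5]
ee_rot: [-179.9, 0.0, 79.1]
force: [0.1, -0.3, -0.6]
gripper_width: 50.3
gripper_force: 0.0
```

```bash
python3 - <<'E'
from h import *
f=lambda h:cv2.medianBlur(((h[...,1]<45)&(h[...,2]>110)).astype('uint8'),5)
m=camera_model('wrist'); im=blob(f,32,150); cv2.imwrite('pics/wp.png',im)
h=cv2.cvtColor(im,cv2.COLOR_BGR2HSV).astype(int)
n,l,st,c=cv2.connectedComponentsWithStats(f(h))
for i in range(1,n):
    if st[i,4]>300:
        r=cv2.minAreaRect(np.argwhere(l==i)[:,::-1].astype(np.float32)); b=cv2.boxPoints(r); w=px2w('wrist',b,32,m)[:,:2]; print(r,np.round(w,1).tolist(),w.mean(0))
print(w2px('wrist',[(671.5,-91,32),(681,-42,32),(662,-140,32)],m))
E
```

```text
[ 409   38  103   33 3206] [458.8  54. ] [[858.   -5.7  32. ]] [670.1 -91.1  91.5]
[247 141  18  46 597] [255.1 160.2] [[678.4 -60.5  32. ]] [670.1 -91.1  91.5]
[247 228  15  15 209] [254.  235.1] [[ 663.6 -132.    32. ]] [670.1 -91.1  91.5]
((460.0, 54.0), (32.0, 102.0), 90.0) [[818.4, 13.7], [900.0, -1.3], [901.0, -26.1], [817.2, -10.5]] [859.16774723  -6.0202818 ]
((255.5, 163.5), (45.0, 17.0), 90.0) [[674.6, -42.4], [689.3, -45.2], [681.9, -85.5], [666.6, -82.6]] [678.08672427 -63.93683962]
[[254.0109658  193.6709005 ]
 [254.04989732 139.1402718 ]
 [253.97605519 242.81679739]]
```

The pull is aligned with the tool: column 255 near, 254 far, rows 141–243. I'll grip it.

Converted, 30 mm / 800 = 0.0375, 20 mm / 800 = 0.025.

Emit:
{"fn": "pendant", "kwargs": {
  "moves": [
    [[0,0,0.0375],[0,0,0]],
    [[0,0,0.0375],[0,0,0]],
    [[0,0,0.025],[0,0,0]],
    [[0,0,0.015],[0,0,0]],
    [[0,0,0.01],[0,0,0]],
    [[0,0,0.005],[0,0,0]],
    [[0,0,0],[0,0,0]],
    [[0,0,0],[0,0,0]]
  ]
}}

```text
time_s: 27.75
ee_pos: [671.4, -91.0, -10.8]
ee_rot: [179.9, -0.0, 79.0]
force: [0.3, 1.6, 0.3]
gripper_width: 49.9
gripper_force: 0.0
```

Emit:
{"fn": "pendant", "kwargs": {
  "moves": [
    [[0,0,0],[0,0,0]],
    [[0,0,0],[0,0,0]],
    [[0,0,0],[0,0,0]],
    [[0,0,0],[0,0,0]],
    [[0,0,0],[0,0,0]],
    [[0,0,0],[0,0,0]]
  ],
  "aperture": 5,
  "clamp_n": 30
}}

```text
time_s: 28.35
ee_pos: [670.6, -90.9, -11.8]
ee_rot: [180.0, -0.0, 79.0]
force: [-0.1, -0.6, -0.6]
gripper_width: 13.8
gripper_force: 30.0
```

Emit:
{"fn": "pendant", "kwargs": {
  "moves": [
    [[0,0,-0.0125],[0,0,0]],
    [[0,0,-0.0313],[0,0,0]],
    [[0,0,-0.0375],[0,0,0]],
    [[0,0,-0.05],[0,0,0]],
    [[0,0,0],[0,0,0]],
    [[0,0,0],[0,0,0]]
  ]
}}

```text
time_s: 28.95
ee_pos: [671.1, -91.0, 94.7]
ee_rot: [179.9, -0.0, 79.0]
force: [-0.5, 0.1, -1.8]
gripper_width: 13.9
gripper_force: 30.0
```

Converted, -35.4 mm / 800 = -0.0443, -19.1 mm / 800 = -0.0239, -5.75 degrees / 45 = -0.1278.

Emit:
{"fn": "pendant", "kwargs": {
  "moves": [
    [[0,0,0],[0,0,-0.1278]],
    [[0,0,0],[0,0,-0.1278]],
    [[-0.0443,-0.0239,0],[0,0,0]],
    [[-0.0443,-0.0239,0],[0,0,0]],
    [[-0.0443,-0.0239,0],[0,0,0]],
    [[-0.0443,-0.0239,0],[0,0,0]],
    [[-0.0443,-0.0239,0],[0,0,0]],
    [[0,0,0],[0,0,0]]
  ]
}}

```text
time_s: 29.75
ee_pos: [573.0, -272.4, 91.4]
ee_rot: [-179.7, 0.0, 90.2]
force: [0.7, 0.3, -0.5]
gripper_width: 13.9
gripper_force: 30.0
```

Emit:
{"fn": "pendant", "kwargs": {
  "moves": [
    [[0,0,0.025],[0,0,0]],
    [[0,0,0.025],[0,0,0]],
    [[0,0,0.025],[0,0,0]],
    [[0,0,0],[0,0,0]],
    [[0,0,0],[0,0,0]],
    [[0,0,0],[0,0,0]]
  ]
}}

```text
time_s: 30.35
ee_pos: [577.4, -268.7, 33.9]
ee_rot: [179.9, 0.0, 90.5]
force: [-0.1, 0.4, -1.5]
gripper_width: 13.3
gripper_force: 30.0
```

Converted, 15 mm / 800 = 0.0188, 12 mm / 800 = 0.015.

Emit:
{"fn": "pendant", "kwargs": {
  "moves": [
    [[0,-0.0013,0.0188],[0,0,0]],
    [[0,0,0.015],[0,0,0]],
    [[0,0,0.01],[0,0,0]],
    [[0,0,0.0038],[0,0,0]],
    [[0,0,0.0019],[0,0,0]],
    [[0,0,0],[0,0,0]],
    [[0,0,0],[0,0,0]]
  ]
}}

```text
time_s: 31.05
ee_pos: [576.1, -268.9, -5.9]
ee_rot: [179.9, 0.0, 90.5]
force: [1.7, -0.1, -0.2]
gripper_width: 13.5
gripper_force: 30.0
```

Emit:
{"fn": "pendant", "kwargs": {
  "moves": [
    [[0,0,0],[0,0,0]]
  ]
}}

```text
time_s: 31.15
ee_pos: [576.0, -268.9, -5.9]
ee_rot: [179.9, 0.0, 90.5]
force: [1.4, -0.3, -1.7]
gripper_width: 13.7
gripper_force: 30.0
```

Converted, 0.8 mm / 800 = 0.001.

Emit:
{"fn": "pendant", "kwargs": {
  "moves": [
    [[0,0,0.001],[0,0,0]],
    [[0,0,0],[0,0,0]],
    [[0,0,0],[0,0,0]]
  ]
}}

```text
time_s: 31.45
ee_pos: [575.9, -268.9, -6.8]
ee_rot: [180.0, 0.0, 90.5]
force: [-0.5, 0.1, 0.9]
gripper_width: 13.9
gripper_force: 30.0
```

Emit:
{"fn": "pendant", "kwargs": {
  "moves": [
    [[0,0,0],[0,0,0]],
    [[0,0,0],[0,0,0]],
    [[0,0,0],[0,0,0]],
    [[0,0,0],[0,0,0]]
  ],
  "aperture": 40
}}

```text
time_s: 31.85
ee_pos: [575.7, -268.7, -7.2]
ee_rot: [180.0, -0.0, 90.5]
force: [-0.4, -0.3, -0.1]
gripper_width: 39.4
gripper_force: 0.0
```

Emit:
{"fn": "pendant", "kwargs": {
  "moves": [
    [[0,0,-0.0188],[0,0,0]],
    [[0,0,-0.0375],[0,0,0]],
    [[0,0,-0.05],[0,0,0]],
    [[0,0,-0.05],[0,0,0]],
    [[0.0563,-0.0125,0],[0,0,0]],
    [[0.0563,-0.0125,0],[0,0,0]],
    [[0.0563,-0.0125,0],[0,0,0]],
    [[0.0563,-0.0125,0],[0,0,0]]
  ]
}}

```text
time_s: 32.65
ee_pos: [533.4, -87.6, 118.0]
ee_rot: [180.0, -0.0, 90.5]
force: [0.0, 0.5, -0.4]
gripper_width: 39.7
gripper_force: 0.0
```

Emit:
{"fn": "pendant", "kwargs": {
  "moves": [
    [[0.0375,-0.025,0],[0,0,0]],
    [[0.0375,-0.025,0],[0,0,0]],
    [[0.0375,-0.025,0],[0,0,0]],
    [[0,0,0],[0,0,0]],
    [[0,0,0],[0,0,0]],
    [[0,0,0],[0,0,0]]
  ]
}}

```text
time_s: 33.25
ee_pos: [474.2, -0.2, 118.1]
ee_rot: [179.9, 0.0, 90.5]
force: [0.8, -0.2, 0.0]
gripper_width: 40.1
gripper_force: 0.0
```

```bash
python3 - <<'E'
from h import *
a=grab_frame('scene');b=grab_frame('side'); r=lambda x:cv2.resize(x,(400,300),interpolation=2)
cv2.imwrite('pics/fin.png',np.vstack([np.hstack([r(a[172:262,80:200]),r(a[150:240,305:425])]),np.hstack([r(b[230:350,290:450]),r(b[80:170,150:270])])]))
E
```

```text
(no output)
```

View pics/fin.png

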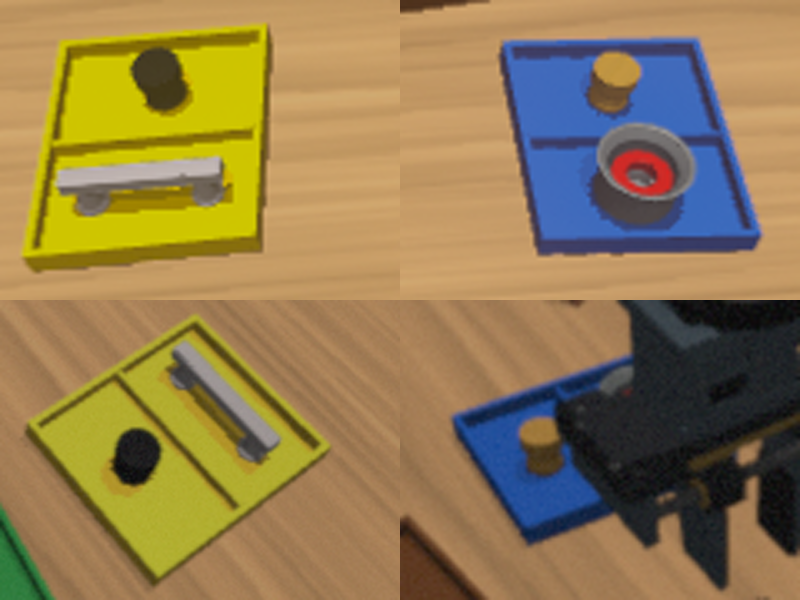

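The black knob (158,78) and the pull (140,180) stand in separate yellow compartments. Brass (615,80) stands in blue, and the red ring lies flat in the tube on the steel one (642,172). I'll hand it in.

```bash
python3 -c "
from workcell import job_done
print(job_done())"
```

```text
the job is handed in; nothing more can be done
None
```

Both kits are made up as asked and the job was handed in at about 33 s; the final pictures show everything in place, but the hand-in gave no verdict.

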